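# Find the rattling transport case

### The job

Pull the drawer of the low grey bench unit out to its stop, then lift and shake the three sealed white cases in it to find the one whose contents have come loose and rattle. Put quiet ones back flat in the open drawer, and take the rattling one over the middle of the black tub: finish holding it there level and still in the gripper, clear above the rim, ready to be opened over the tub. Leave the drawer open, and do not shift the pocket calculator or the small blue-lidded box lying in front.

Things in the scene. Friction and masses are not known exactly. Their poses are not given: they have to be found in the camera images.
- unit: The fixed low drawer unit on the bench, 230 mm deep (its x), 330 mm wide (its y), 100 mm high, grey; origin at the centre of its underside; its front faces its own -x, towards the robot.
- unit_drawer0 (a joint): How far the unit's only drawer is pulled out, m: 0 shut, 0.1576 at its stop. It slides along the unit's -x with 1 N of friction and some damping, and stays where it is left.
- unit_drawer0_handle (a point): Middle of the drawer's steel bar handle, 11 mm thick, 120 mm long along the unit's y, 35 mm before the drawer front, 62 mm above the bench; axes as the unit's (x into it). Pinch it from above across x. In these axes the drawer's inside is x 0.056 to 0.241, y -0.144 to 0.144, floor z -0.040, side wall tops z 0.016, front top z 0.024. At its stop the unit's roof begins at x 0.193.
- case_a: A sealed white plastic transport case, 120 mm long (its x), 46 mm wide (its y), 46 mm high, 0.31 to 0.40 kg in all; origin at the centre of its underside. One of three identical ones lying side by side in the drawer, long side along the pull, about 85 mm apart, their near ends some 8 mm behind the drawer front. Grip the 46 mm width from above; it does not come open.
- case_b: Another such case, same size and look as case_a. In two of the three the 190 g filling is packed tight; in the other it is a loose 190 g steel ball, 36 mm across, free to run 78 mm along the case, striking its ends when shaken or tipped lengthwise. Which of the three it is changes from start to start; neither name, look, place nor weight tells.
- case_c: The third such case, same size and look as case_a.
- water_tray: The fixed black moulded tub, open at the top, 120 mm (its x) by 182 mm (its y), 69 mm high; it stands on the bench to the right; origin at the centre of its underside.
- calculator: Bystander: pocket calculator lying flat, 108x66x13 mm; origin at the centre of its underside.
- cover_glass_0: Bystander: small box with a blue lid, 33x33x20 mm; origin at the centre of its underside.

How it is judged:
By the outcome, as a careful person would: the job done as asked, in the order asked, and still so for the second after the job is handed in, while the arm keeps its last pose, push and grip.
It also fails if it takes over 72 s, if anything falls off the work surface, if the arm or the gripper's body presses on something with over 40 N, if the wrist force passes 120 N, or if a joint passes its speed limit or range.

### The arm

A 6-joint arm with a two-finger parallel gripper is mounted at the origin on a cart in front of the work surface, level with it; the furniture and walls round the work are solid. World frame = base frame: x ahead of the robot, y to its left, z up, the work surface at z = 0. Lengths are in m, angles in degrees, forces in N, time in s.
With the tool pointing down it reaches from about 0.4 to 0.825 m from the base axis. Payload 7 kg.
Tool frame: the origin (TCP) lies on the centre line of the jaws, within the pads' length; the fingertips stand 11 mm ahead of it and the grasp point (between the pads) lies 8 mm behind it; z points along the fingers, y is the line along which they close (so a half turn about z gives the same grasp; the last joint's range is limited). The gripper opens to 88 mm and grips with 3 to 60 N. Pads are 19 mm wide; open, the fingers measure 130 mm over their backs; the gripper's body (78 mm by 193 mm) begins 47 mm behind the grasp point.
Start: joints at [86.694, 20.546, 0.682, 0, -70.136, -16.507], TCP at [0.229, 0.635, 0.238] pointing down, gripper open.
Joint ranges: [-176.03, 176.03], [-82.01, 121.73], [-58.28, 71.71], [-173.87, 95.51], [-174.79, -0.11], [-173.66, 173.66]. Speed limits (degrees/s): [136.94, 136.94, 172.46, 180, 180, 180].

### API

Orientations are given as [roll, pitch, yaw] about the fixed x, y, z axes, in that order (R = Rz(yaw) Ry(pitch) Rx(roll)).
In Python, from plant import r, capture, camera_model, job gives the robot as it stands.
- The arm moves only by the tool drive_tool, never from a script. Its argument "increments" is a list that holds one entry, the list of rows, each a list of 5 numbers: the gripper's target within -1 to 1 (fully open at 1, half-way at 0, shut at -1), then the shift along the tool's x, y, z scaled (see below), then the turn about the tool's z scaled (see below). In form: [[[gripper, tx, ty, tz, roll], ...]]. A call has 1 to 5 rows; each row is the pose to reach, as a shift and turn from the pose commanded when the call began, along the tool's axes at that moment, turning the shorter way round; what a row does not reach only later rows make up. The controller multiplies each number of a shift by 120 mm and each number of a turn by 360 degrees. A row lasts 1/8 s, in which the tool goes at most 62.5 mm and 10.7 degrees, less where a joint would pass 70% of its speed; a pose out of reach is approached as far as the arm can. A call with a number of a shift or a turn outside -1 to 1 is refused whole. A call with a gripper value outside its range is refused whole. The fingers move at their own pace and stop on an object; "squeeze" is the grip in N (left out, the last holds). Time passes only in rows, so rows that repeat a pose let the fingers close. It gives the time, the measured TCP pose, the force, the opening and the grip force at its end, in the units of the state.
- r.get_state(): the state, without advancing time (a new reading comes with each control period).
- capture(name): name is "scene" or "top"; returns the picture (480x640x3 uint8, red, green, blue); there is no depth.
- camera_model(name): a dict with "camera_matrix" (3x3 intrinsics, pixels), "rvec" (rotation vector, rad) and "tvec" (3), from world to camera coordinates, as OpenCV has them. Camera axes: x right, y down, z forward; pixel columns grow to the right and rows downward; lengths in m; the calibration is good to about 2 mm. A picture is of the moment at which its call begins. camera_model takes no time and is no camera call.
- job.close_job(): hands the job in; it is judged then, once.
The state is a dict: "time_s": time; "joints": joint angles; "qd": joint speeds; "joint_torque": joint torques, N m; "tcp_pos": TCP position; "eef_rot": TCP orientation; "contact_force": force on the tool from outside, world axes, zero at the start; "moment": the same for the moment, N m; "gripper_width": finger opening in m; "gripper_force": force on a finger pad.
Only numpy, scipy, OpenCV 4.12 (cv2) and the standard library are available. Lean on these libraries where they do the work, as an engineer would, in place of code of your own. Each camera call takes 0.05 s, during which the arm holds its last target. There are 200 camera calls.

## Working session

There is one attempt and no reset: what is moved stays moved. The work goes in short steps, Python scripts to look and compute and a tool call to move; the robot and the scene stay as the last step left them, time stands still between calls to the robot, and variables do not carry over. Pictures are saved under pics/ and viewed, at most 10 in all, crops included, and the job is handed in when it is done.

Besides the shell and the picture viewer there is one more tool, called after ">>>" by a JSON object that holds its "method" and its "body". drive_tool: Moves the arm, as the interface text tells. Its arguments: {"type":"object","properties":{"increments":{"type":"array"},"squeeze":{"type":"number"}},"required":["increments"]}

```bash
mkdir -p pics; ls; python3 - <<'E'
from plant import r,capture,camera_model
import cv2
for n in("scene","top"):
    cv2.imwrite(f"pics/{n}0.png",capture(n)[:,:,::-1])
    m=camera_model(n);print(n,m)
print(r.get_state())
E
```

```text
pics
scene {'camera_matrix': array([[550.12026874,   0.        , 324.74327439],
       [  0.        , 550.12026874, 221.89205791],
       [  0.        ,   0.        ,   1.        ]]), 'rvec': array([ 2.17574877, -1.09317319,  0.41560819]), 'tvec': array([-0.29701556,  0.38248359,  1.17504105])}
top {'camera_matrix': array([[527.69289001,   0.        , 328.2424573 ],
       [  0.        , 527.69289001, 232.5617283 ],
       [  0.        ,   0.        ,   1.        ]]), 'rvec': array([ 2.12229967, -2.11161096,  0.21637167]), 'tvec': array([0.03687974, 0.54275194, 1.2349047 ])}
{'time_s': 0.1, 'joints': array([ 8.66938842e+01,  2.05858681e+01,  6.37679416e-01, -1.62729761e-02,
       -7.01349740e+01, -1.65068429e+01]), 'qd': array([-0.03687306, -0.04303741,  0.14899035, -0.01593684, -0.06634433,
       -0.00696439]), 'joint_torque': array([-2.34316649e-03, -5.84161341e+01,  2.93753046e+01,  7.01562747e+00,
        1.01677689e-02, -5.25513099e-05]), 'tcp_pos': array([0.22868206, 0.63463042, 0.23672727]), 'eef_rot': array([ 1.79915918e+02, -8.96300828e-03, -1.98184929e+01]), 'contact_force': array([ 0.29146918,  0.15019974, -0.6269742 ]), 'moment': array([-0.03117292,  0.0092774 ,  0.0289173 ]), 'gripper_force': 0.0, 'gripper_width': 0.08720100939263718}
```

View pics/scene0.png

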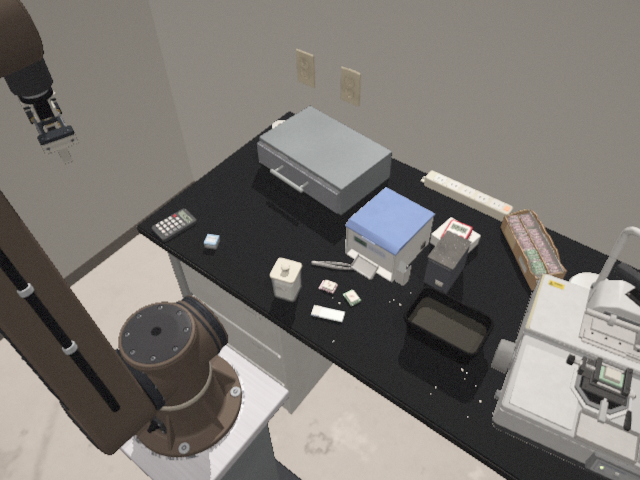

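View pics/top0.png

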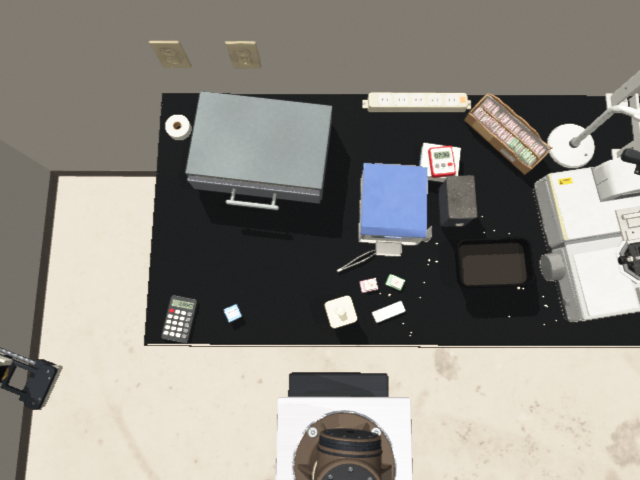

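The scene view shows the unit with its handle near (289,180) and the tub near (450,325). In the top view the handle spans about (228,204)–(277,207), the unit roof (190–332, 94–190), and the tub centre is near (492,264). The calculator is at (179,319) and the blue-lidded box at (233,313).

```bash
cat > h.py <<'E'
import numpy as np, cv2
from plant import r,capture,camera_model
def ray(n,uv,z):
    m=camera_model(n);R=cv2.Rodrigues(m["rvec"])[0];C=-R.T@m["tvec"]
    uv=np.atleast_2d(uv).astype(float)
    d=np.c_[uv,np.ones(len(uv))]@np.linalg.inv(m["camera_matrix"]).T@R
    return C+d*((z-C[2])/d[:,2])[:,None]
def proj(n,p):
    m=camera_model(n);return cv2.projectPoints(np.atleast_2d(p).astype(float),m["rvec"],m["tvec"],m["camera_matrix"],None)[0][:,0]
def blobs(mask,amin=30):
    c,_=cv2.findContours(mask.astype(np.uint8),cv2.RETR_EXTERNAL,cv2.CHAIN_APPROX_NONE)
    return sorted([x for x in c if cv2.contourArea(x)>amin],key=cv2.contourArea,reverse=True)
E
python3 - <<'E'
from h import *
np.set_printoptions(precision=4,suppress=True)
for n,(x0,y0,x1,y1) in dict(top=(215,196,290,213),scene=(265,160,312,196)).items():
    im=cv2.imread(f"pics/{n}0.png");g=im.max(2);m=np.zeros(g.shape,bool);m[y0:y1,x0:x1]=g[y0:y1,x0:x1]>165
    for b in blobs(m,20)[:3]:
        q=cv2.minAreaRect(b);print(n,cv2.contourArea(b),q,ray(n,q[0],.062),"ends\n",ray(n,cv2.boxPoints(q),.064))
im=cv2.imread("pics/top0.png");g=cv2.cvtColor(im,6)
# roof
print("roof",ray("top",[(201,94),(332,101),(324,188),(191,176)],.1))
s=im.astype(int);roof=np.zeros(g.shape,bool);roof[90:215,185:340]=(g[90:215,185:340]>60)
b=blobs(roof)[0];ap=cv2.approxPolyDP(b,4,True)[:,0];print(ap.T);print(ray("top",ap,.1))
# tub
crop=im[235:295,450:535].max(2);print(crop[::4,::5])
print("tub",ray("top",[(458,243),(524,242),(525,285),(460,285)],.069))
for n,uv in dict(calc=[(172,296),(197,299),(189,342),(163,338)],box=[(225,308),(237,305),(242,318),(230,322)]).items(): print(n,ray("top",uv,.015))
E
```

```text
top 116.0 ((251.7494659423828, 201.8546142578125), (51.351680755615234, 7.068652629852295), 6.632514476776123) [[0.6171 0.228  0.062 ]] ends
 [[0.6148 0.2912 0.064 ]
 [0.6326 0.2899 0.064 ]
 [0.6183 0.1642 0.064 ]
 [0.6005 0.1657 0.064 ]]
scene 55.0 ((304.5, 164.0), (8.0, 13.0), 90.0) [[0.6966 0.2243 0.062 ]] ends
 [[0.6975 0.2491 0.064 ]
 [0.72   0.2184 0.064 ]
 [0.6923 0.1968 0.064 ]
 [0.6701 0.2271 0.064 ]]
scene 43.0 ((287.15380859375, 177.76922607421875), (35.50081253051758, 4.992301940917969), 33.690067291259766) [[0.6212 0.2273 0.062 ]] ends
 [[0.6176 0.2843 0.064 ]
 [0.636  0.2896 0.064 ]
 [0.6216 0.1691 0.064 ]
 [0.6039 0.1649 0.064 ]]
roof [[0.8833 0.3578 0.1   ]
 [0.8666 0.032  0.1   ]
 [0.6423 0.0504 0.1   ]
 [0.6704 0.3706 0.1   ]]
[[185 199 193 185 185 192 185 195 230 228 278 276 319 332 239 339]
 [ 90  93 128 116 138 131 172 188 192 204 208 197 201 106  94  90]]
[[0.8938 0.3982 0.1   ]
 [0.8859 0.3629 0.1   ]
 [0.7933 0.3727 0.1   ]
 [0.8246 0.3941 0.1   ]
 [0.7672 0.3908 0.1   ]
 [0.7854 0.3747 0.1   ]
 [0.6804 0.3857 0.1   ]
 [0.6405 0.3594 0.1   ]
 [0.6311 0.2752 0.
[... 601 characters left out ...]
7 16]
 [29 26 31 65 63 63 63 65 65 65 64 63 63 63 63 41 18]
 [29 27 30 64 65 66 65 63 63 65 63 65 64 64 64 49 19]
 [29 29 29 64 65 63 63 63 64 63 65 66 64 64 64 53 17]
 [31 29 24 64 64 64 64 64 65 64 63 66 64 64 63 49 20]
 [30 33 13 62 64 65 62 62 62 63 61 63 56 52 39 22 23]
 [33 30 24 16 19 16 16 17 18 19 19 21 21 21 73 21 23]
 [33 34 32 22 21 22 24 22 24 21 23 22 22 21 22 21 22]]
tub [[ 0.5157 -0.273   0.069 ]
 [ 0.519  -0.4323  0.069 ]
 [ 0.4153 -0.4274  0.069 ]
 [ 0.4145 -0.2732  0.069 ]]
calc [[0.3894 0.4228 0.015 ]
 [0.3824 0.361  0.015 ]
 [0.279  0.3747 0.015 ]
 [0.2881 0.4381 0.015 ]]
box [[0.3608 0.2913 0.015 ]
 [0.3683 0.2623 0.015 ]
 [0.3369 0.2488 0.015 ]
 [0.3271 0.2777 0.015 ]]
```

```bash
python3 -c "
import cv2
a=cv2.imread('pics/top0.png')
x=cv2.resize(a[80:230,170:350],None,fx=4,fy=4)[:, :720];cv2.imwrite('pics/c1.png',x)
y=cv2.resize(a[230:300,440:540],None,fx=5,fy=5);y=cv2.convertScaleAbs(y,alpha=3);cv2.imwrite('pics/c2.png',y)"
```

```text
(no output)
```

View pics/c1.png

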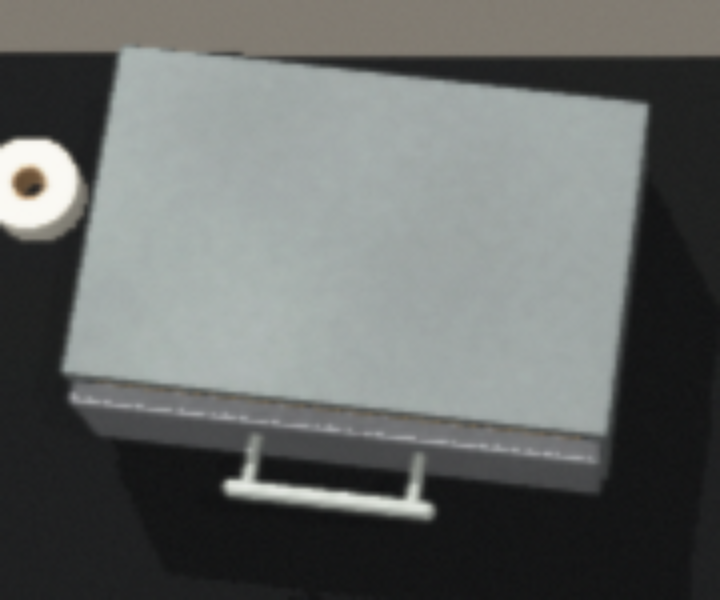

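View pics/c2.png

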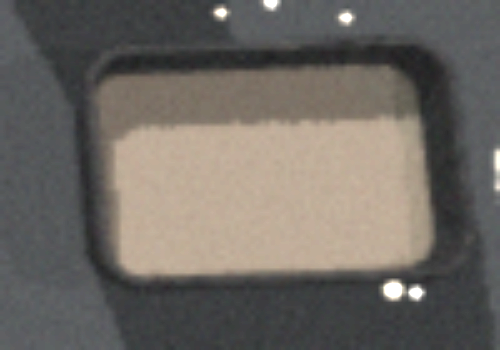

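The crop shows the roof corners at about (200,91.5), (332,106), (322,189) and (186,173), with handle ends at (227,202) and (277.5,208). The tub rim spans roughly (457–530, 239–286).

```bash
python3 - <<'E'
from h import *
np.set_printoptions(precision=4,suppress=True)
c=ray("top",[(200,91.5),(332,106),(321.75,189),(185.75,173.25)],.1);print(c,c.mean(0))
d1=c[0]-c[1];d2=c[3]-c[2];d3=c[0]-c[3];d4=c[1]-c[2]
for d in(d1,d2):print(np.linalg.norm(d),np.degrees(np.arctan2(-d[0],d[1])))
for d in(d3,d4):print(np.linalg.norm(d),np.degrees(np.arctan2(d[1],d[0])))
h=ray("top",[(227,201.75),(277.5,207.75)],.064);print(h,h.mean(0),np.degrees(np.arctan2(-(h[0]-h[1])[0],(h[0]-h[1])[1])))
print(ray("top",[(457,239),(530,240),(533,286),(460,286),(493.6,263)],.069))
print(ray("scene",[(407,320),(424,290),(491,322),(472,360)],.069))
E
```

```text
[[0.89   0.3607 0.1   ]
 [0.8533 0.0319 0.1   ]
 [0.6398 0.0558 0.1   ]
 [0.6773 0.3837 0.1   ]] [0.7651 0.208  0.1   ]
0.33078630617471155 -6.36545386606155
0.3300251623596127 -6.528139413159287
0.21393627681355054 -6.170825279778907
0.21487211715724366 -6.374987523896981
[[0.6165 0.2884 0.064 ]
 [0.602  0.1642 0.064 ]] [0.6092 0.2263 0.064 ] -6.648167516304375
[[ 0.5255 -0.271   0.069 ]
 [ 0.5239 -0.4471  0.069 ]
 [ 0.413  -0.4463  0.069 ]
 [ 0.4121 -0.2731  0.069 ]
 [ 0.4675 -0.356   0.069 ]]
[[ 0.4125 -0.2919  0.069 ]
 [ 0.5064 -0.2813  0.069 ]
 [ 0.5186 -0.4441  0.069 ]
 [ 0.4089 -0.4527  0.069 ]]
```

```bash
python3 - <<'E'
from h import *
np.set_printoptions(precision=1,suppress=True,linewidth=180)
a=np.radians(-6.45);ux=np.array([np.cos(a),np.sin(a),0]);uy=np.array([-np.sin(a),np.cos(a),0])
P=np.array([.611,.2265,.062]);t=np.arange(-.03,.0301,.002)
for n in("top","scene"):
    g=cv2.imread(f"pics/{n}0.png").max(2).astype(np.float32);acc=0
    for y in np.arange(-.024,.025,.004):
        q=proj(n,P+uy*y+np.outer(t,ux)).astype(np.float32);acc=acc+cv2.remap(g,q[:,:1],q[:,1:],1)[:,0]/13
    print(n);print(np.c_[t*1000,acc].T)
    acc=[]
    for y in np.arange(-.075,.0751,.005):
        q=proj(n,P+uy*y+np.outer(np.arange(-.006,.01,.002),ux)).astype(np.float32);acc.append(cv2.remap(g,q[:,:1],q[:,1:],1).max())
    print(np.array(acc))
m=camera_model
for n in("top","scene"):
    R=cv2.Rodrigues(m(n)["rvec"])[0];print(-R.T@m(n)["tvec"]*1000)
E
```

```text
top
[[-30.  -28.  -26.  -24.  -22.  -20.  -18.  -16.  -14.  -12.  -10.   -8.   -6.   -4.   -2.    0.    2.    4.    6.    8.   10.   12.   14.   16.   18.   20.   22.   24.   26.
   28.   30. ]
 [ 22.   21.9  21.6  22.   21.9  21.6  21.3  20.7  20.1  19.7  23.1  42.9  90.6 148.7 191.  218.2 222.7 182.4  90.9  36.6  22.4  21.6  21.8  21.8  22.3  26.4  42.1  64.8  72.9
   73.7  73.7]]
[ 23.6  23.6  72.8 194.3 225.6 224.7 219.8 217.8 225.  220.  220.8 219.4 223.9 227.5 224.1 217.  224.2 229.7 223.4 219.2 221.3 229.2 224.3 220.2 221.8 230.  231.8 223.9 168.2
  32.4  22.8]
scene
[[-30.  -28.  -26.  -24.  -22.  -20.  -18.  -16.  -14.  -12.  -10.   -8.   -6.   -4.   -2.    0.    2.    4.    6.    8.   10.   12.   14.   16.   18.   20.   22.   24.   26.
   28.   30. ]
 [ 31.6  33.1  33.2  32.9  32.9  32.5  32.5  32.2  32.3  32.8  36.5  52.2  83.7 115.4 140.6 160.5 177.4 186.7 177.5 148.5 114.2  96.2  93.5  93.3  93.5  93.9  94.6  94.6  94.2
   93.7  93.3]]
[ 93.8  92.5 131.6 174.7 192.2 190.2 187.  190.  187.5 189.4 185.6 188.7 186.8 185.8 188.2 186.5 186.7 184.  184.  188.2 185.  185.5 184.1 184.2 187.4 191.4 186.4 179.8 133.3
  95.6  93.5]
[ 285.2   42.6 1318.2]
[-229.9 -559.5 1117.7]
```

>>> {"method": "drive_tool", "body": {"increments": [[[-0.545,0.41,0.21,0,0],[-0.545,0.83,0.425,0,0],[-0.545,0.83,0.425,0,0]]]}}

```text
time_s: 0.48
tcp_pos: [0.3072, 0.5506, 0.2376]
eef_rot: [180.0, -0.0, -20.0]
contact_force: [-0.2, 1.1, 0.4]
gripper_width: 0.0634
gripper_force: 0.0
```

>>> {"method": "drive_tool", "body": {"increments": [[[-0.545,0.41,0.21,0,0],[-0.545,0.83,0.425,0,0]]]}}

```text
time_s: 0.72
tcp_pos: [0.3818, 0.4712, 0.2371]
eef_rot: [180.0, 0.0, -19.7]
contact_force: [1.1, 0.0, 0.1]
gripper_width: 0.0432
gripper_force: 0.0
```

>>> {"method": "drive_tool", "body": {"increments": [[[-0.545,0.41,0.21,0,0],[-0.545,0.83,0.425,0,0]]]}}

```text
time_s: 0.98
tcp_pos: [0.4587, 0.389, 0.2374]
eef_rot: [180.0, 0.0, -19.8]
contact_force: [0.9, 0.1, -0.2]
gripper_width: 0.0236
gripper_force: 0.0
```

>>> {"method": "drive_tool", "body": {"increments": [[[-0.545,0.41,0.21,0,0],[-0.545,0.83,0.425,0,0]]]}}

```text
time_s: 1.23
tcp_pos: [0.5353, 0.3073, 0.2373]
eef_rot: [180.0, 0.0, -19.8]
contact_force: [0.6, 0.1, -0.8]
gripper_width: 0.0201
gripper_force: 0.0
```

>>> {"method": "drive_tool", "body": {"increments": [[[-0.545,0.41,0.21,0,0.02],[-0.545,0.83,0.425,0,0.05],[-0.545,0.83,0.425,0,0.1],[-0.545,0.83,0.425,0,0.12]]]}}

```text
time_s: 1.72
tcp_pos: [0.6113, 0.2259, 0.2367]
eef_rot: [179.9, 0.0, -59.7]
contact_force: [-0.9, 1.0, 0.3]
gripper_width: 0.0196
gripper_force: 0.0
```

>>> {"method": "drive_tool", "body": {"increments": [[[-0.545,0,0,0,0.03],[-0.545,0,0,0,0.06],[-0.545,0,0,0,0.09],[-0.545,0,0,0,0.093],[-0.545,0,0,0,0.093]]]}}

```text
time_s: 2.35
tcp_pos: [0.6108, 0.2267, 0.2373]
eef_rot: [180.0, -0.0, -92.5]
contact_force: [0.8, 0.1, -0.4]
gripper_width: 0.0198
gripper_force: 0.0
```

>>> {"method": "drive_tool", "body": {"increments": [[[-0.545,0,0,0.4,0.0108],[-0.545,0,0,0.8,0.0108],[-0.545,0,0,0.8,0.0108]]]}}

```text
time_s: 2.72
tcp_pos: [0.6086, 0.225, 0.1379]
eef_rot: [179.7, -0.3, -96.5]
contact_force: [0.6, 0.2, 0.0]
gripper_width: 0.0202
gripper_force: 0.0
```

```bash
python3 - <<'E'
from h import *
s=r.get_state();print(s["tcp_pos"],s["eef_rot"])
c=capture("scene");x,y=proj("scene",s["tcp_pos"])[0].astype(int)
cv2.imwrite("pics/h1.png",cv2.resize(c[y-60:y+60,x-80:x+80,::-1],None,fx=5,fy=5,interpolation=2)); print(x,y)
E
```

```text
[0.60861209 0.22504416 0.1378523 ] [179.65462919  -0.27176727 -96.48997005]
283 160
```

View pics/h1.png

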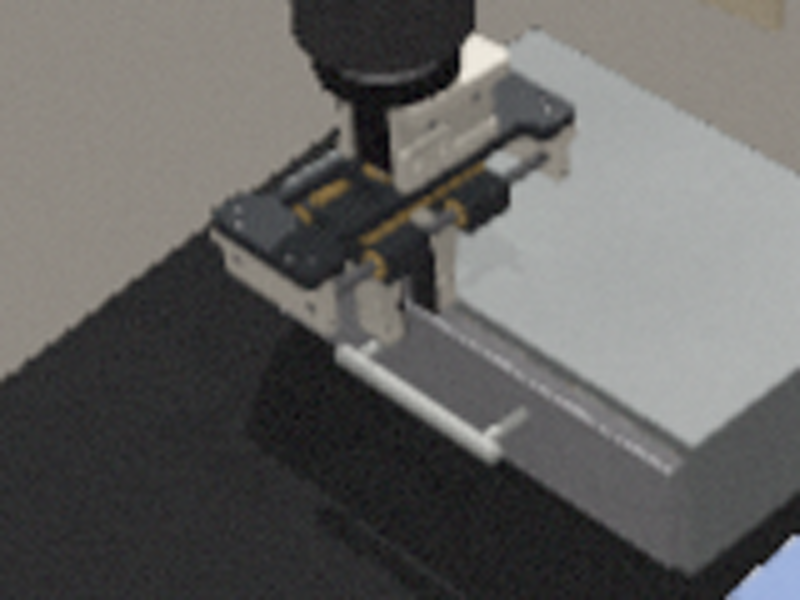

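The crop shows the jaws hanging above the bar (handle from (340,350) to (495,455) in the crop), lined up across it. I'll go down gently.

>>> {"method": "drive_tool", "body": {"increments": [[[-0.545,0,0,0.3,0],[-0.545,0,0,0.5,0],[-0.545,0,0,0.53,0],[-0.545,0,0,0.53,0],[-0.545,0,0,0.53,0]]]}}

```text
time_s: 3.4
tcp_pos: [0.6119, 0.227, 0.08]
eef_rot: [-179.9, 0.1, -96.6]
contact_force: [0.9, -0.2, -0.2]
gripper_width: 0.0199
gripper_force: 0.0
```

>>> {"method": "drive_tool", "body": {"increments": [[[-0.545,0,0.012,0.06,0],[-0.545,0,0.012,0.12,0],[-0.545,0,0.012,0.19,0],[-0.545,0,0.012,0.19,0]]]}}

```text
time_s: 3.9
tcp_pos: [0.6089, 0.2261, 0.0539]
eef_rot: [179.9, -0.1, -96.6]
contact_force: [0.2, 0.7, -0.5]
gripper_width: 0.0199
gripper_force: 0.0
```

>>> {"method": "drive_tool", "body": {"increments": [[[-1,0,0,0,0],[-1,0,0,0,0],[-1,0,0,0,0]]], "squeeze": 30}}

```text
time_s: 4.28
tcp_pos: [0.6096, 0.2266, 0.0553]
eef_rot: [-180.0, 0.0, -96.6]
contact_force: [-0.1, -0.1, -1.0]
gripper_width: 0.0098
gripper_force: 30.0
```

>>> {"method": "drive_tool", "body": {"increments": [[[-1,0,0.15,0,0],[-1,0,0.35,0,0],[-1,0,0.55,0,0],[-1,0,0.8,0,0],[-1,0,1.0,0,0]]]}}

```text
time_s: 4.9
tcp_pos: [0.4894, 0.2404, 0.0552]
eef_rot: [-180.0, 0.0, -96.6]
contact_force: [1.7, 0.5, -3.5]
gripper_width: 0.0104
gripper_force: 30.0
```

>>> {"method": "drive_tool", "body": {"increments": [[[-1,0,0.15,0,0],[-1,0,0.26,0,0],[-1,0,0.31,0,0],[-1,0,0.325,0,0],[-1,0,0.325,0,0]]]}}

```text
time_s: 5.52
tcp_pos: [0.4535, 0.2446, 0.0553]
eef_rot: [-179.9, 0.0, -96.6]
contact_force: [12.6, -5.9, -9.3]
gripper_width: 0.0098
gripper_force: 30.0
```

>>> {"method": "drive_tool", "body": {"increments": [[[-1,0,0.02,0,0],[-1,0,0.02,0,0],[-1,0,0.0,0,0]]]}}

```text
time_s: 5.9
tcp_pos: [0.4536, 0.2445, 0.0552]
eef_rot: [-179.9, 0.0, -96.6]
contact_force: [1.9, -1.0, -1.8]
gripper_width: 0.0098
gripper_force: 30.0
```

>>> {"method": "drive_tool", "body": {"increments": [[[-0.545,0,0,0,0],[-0.545,0,0,0,0],[-0.545,0,0,-0.3,0],[-0.545,0,0,-0.6,0],[-0.545,0,0,-1,0]]]}}

```text
time_s: 6.52
tcp_pos: [0.4509, 0.2445, 0.1759]
eef_rot: [179.9, -0.1, -96.6]
contact_force: [1.3, 1.0, -0.2]
gripper_width: 0.0201
gripper_force: 0.0
```

>>> {"method": "drive_tool", "body": {"increments": [[[0.35,0.4,0,-0.2,-0.03],[0.35,0.8,0,-0.5,-0.06],[0.35,1,0,-0.5,-0.09],[0.35,1,0,-0.5,-0.115]]]}}

```text
time_s: 7.02
tcp_pos: [0.4373, 0.1243, 0.2362]
eef_rot: [-179.9, 0.0, -55.0]
contact_force: [0.3, 1.1, -0.3]
gripper_width: 0.054
gripper_force: 0.0
```

>>> {"method": "drive_tool", "body": {"increments": [[[0.35,0.4,0.4,0,-0.03],[0.35,0.6,0.6,0,-0.06],[0.35,0.6,0.6,0,-0.09],[0.35,0.6,0.6,0,-0.115],[0.35,0.6,0.6,0,-0.135]]]}}

```text
time_s: 7.65
tcp_pos: [0.4195, 0.0253, 0.2354]
eef_rot: [-180.0, -0.0, -6.3]
contact_force: [0.2, 0.1, 0.1]
gripper_width: 0.059
gripper_force: 0.0
```

```bash
python3 - <<'E'
from h import *
s=r.get_state();print(s["tcp_pos"],s["eef_rot"],s["joints"])
cv2.imwrite("pics/top2.png",capture("top")[:,:,::-1])
cv2.imwrite("pics/scene2.png",capture("scene")[:,:,::-1])
E
```

```text
[0.41946986 0.02533019 0.2354208 ] [-1.79974371e+02 -1.91941459e-02 -6.34060930e+00] [ 3.06027432e+01 -4.41536806e+00 -2.94422360e+01 -9.87701751e-03
 -6.49423881e+01  5.30608326e+01]
```

View pics/top2.png

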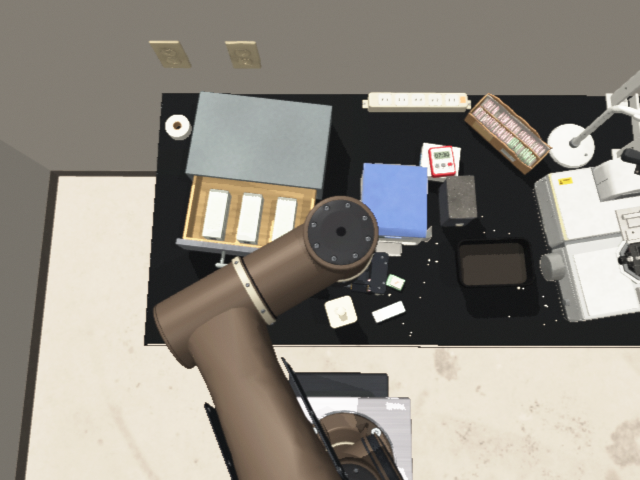

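The drawer is open and the three white cases show at about (215,214), (250,218) and (285,220). The handle is at (222,264).

```bash
python3 - <<'E'
from h import *
np.set_printoptions(precision=4,suppress=True)
im=cv2.imread("pics/top2.png").astype(int);m=np.zeros(im.shape[:2],bool)
w=(im.min(2)>165)&(im.max(2)-im.min(2)<30);m[185:250,190:305]=w[185:250,190:305]
for b in blobs(m,100):
    q=cv2.minAreaRect(b);B=ray("top",cv2.boxPoints(q),.068);print(cv2.contourArea(b),B.mean(0),np.linalg.norm(B[0]-B[1]),np.linalg.norm(B[1]-B[2]),B[:,:2].tolist())
im=cv2.imread("pics/scene2.png").astype(int)
w=((im.min(2)>165)&(im.max(2)-im.min(2)<30));w[:,:200]=0;w[:120]=0;w[250:]=0;w[:,380:]=0
for b in blobs(w,60)[:4]:
    q=cv2.minAreaRect(b);print("scene",cv2.contourArea(b),q,ray("scene",q[0],.068))
E
```

```text
823.5 [0.5787 0.2325 0.068 ] 0.11914084779691317 0.04611564027504142 [[0.522959362432466, 0.2617221824027127], [0.6413674949858215, 0.24852916307451386], [0.6343918252714975, 0.20294416214203953], [0.5162264487907129, 0.21695588379739644]]
817.5 [0.5873 0.3155 0.068 ] 0.11988565198170373 0.045566667751106835 [[0.5313916971830116, 0.3444189072241929], [0.6505475014840907, 0.33121043068671413], [0.6430830156763403, 0.2862593165562985], [0.5241890584301478, 0.300278048507608]]
653.0 [0.5725 0.1477 0.068 ] 0.11010208999517393 0.04586274686484228 [[0.5210019282001199, 0.17646925114585466], [0.6303946106752323, 0.16399082006640306], [0.6239568675398826, 0.11858215334614075], [0.5147709930559222, 0.13181597345603197]]
scene 2955.0 ((340.0472106933594, 153.79827880859375), (71.80134582519531, 56.6025276184082), 31.607501983642578) [[0.7888 0.1635 0.068 ]]
scene 186.0 ((289.1176452636719, 211.5294189453125), (24.009801864624023, 18.178848266601562), 59.036251068115234) [[0.5174 0.1343 0.068 ]]
scene 156.0 ((246.74996948242188, 177.25), (12.118046760559082, 17.256711959838867), 57.52880859375) [[0.5506 0.3164 0.068 ]]
scene 151.0 ((267.1153564453125, 190.92308044433594), (12.75810432434082, 18.02775764465332), 56.3099365234375) [[0.5425 0.2334 0.068 ]]
```

>>> {"method": "drive_tool", "body": {"increments": [[[0.35,0.3,-0.3,0,0],[0.35,0.565,-0.575,0,0],[0.35,0.565,-0.575,0,0]]]}}

```text
time_s: 8.12
tcp_pos: [0.4967, 0.0878, 0.2344]
eef_rot: [180.0, 0.0, -6.7]
contact_force: [0.1, -1.1, -0.7]
gripper_width: 0.0594
gripper_force: 0.0
```

>>> {"method": "drive_tool", "body": {"increments": [[[0.35,0.3,-0.3,0,0],[0.35,0.565,-0.575,0.3,0],[0.35,0.565,-0.575,0.7,0],[0.35,0.565,-0.575,1,0],[0.35,0.565,-0.575,1,0]]]}}

```text
time_s: 8.75
tcp_pos: [0.5681, 0.1457, 0.1126]
eef_rot: [179.8, 0.3, -6.7]
contact_force: [0.1, -0.9, 0.7]
gripper_width: 0.0592
gripper_force: 0.0
```

>>> {"method": "drive_tool", "body": {"increments": [[[0.35,0,0,0,0]]]}}

```text
time_s: 8.88
tcp_pos: [0.571, 0.1471, 0.1169]
eef_rot: [-180.0, -0.1, -6.6]
contact_force: [0.5, -0.5, 1.1]
gripper_width: 0.059
gripper_force: 0.0
```

>>> {"method": "drive_tool", "body": {"increments": [[[0.35,-0.01,0,0.2,0],[0.35,-0.01,0,0.4,0],[0.35,-0.01,0,0.55,0],[0.35,-0.01,0,0.62,0],[0.35,-0.01,0,0.62,0]]]}}

```text
time_s: 9.5
tcp_pos: [0.5695, 0.1472, 0.0418]
eef_rot: [-180.0, -0.1, -6.6]
contact_force: [1.2, -0.4, 0.3]
gripper_width: 0.0589
gripper_force: 0.0
```

>>> {"method": "drive_tool", "body": {"increments": [[[-1,0,0,0,0],[-1,0,0,0,0],[-1,0,0,0,0]]], "squeeze": 45}}

```text
time_s: 9.88
tcp_pos: [0.5697, 0.1473, 0.0417]
eef_rot: [-180.0, -0.1, -6.6]
contact_force: [-1.2, 0.9, 6.4]
gripper_width: 0.0456
gripper_force: 45.0
```

>>> {"method": "drive_tool", "body": {"increments": [[[-1,0,0,-0.2,0],[-1,0,0,-0.45,0],[-1,0,0,-0.75,0],[-1,0,0,-1,0],[-1,0,0,-1,0]]]}}

```text
time_s: 10.5
tcp_pos: [0.57, 0.1475, 0.1628]
eef_rot: [-179.9, -0.2, -6.6]
contact_force: [-0.0, 0.2, -4.0]
gripper_width: 0.0459
gripper_force: 45.0
```

>>> {"method": "drive_tool", "body": {"increments": [[[-1,0.35,0,0,0],[-1,-0.1,0,0,0],[-1,0.35,0,0,0],[-1,-0.1,0,0,0],[-1,0.35,0,0,0]]]}}

```text
time_s: 11.12
tcp_pos: [0.5985, 0.1388, 0.1537]
eef_rot: [179.5, 1.0, -6.5]
contact_force: [2.1, 3.1, -1.5]
gripper_width: 0.0459
gripper_force: 45.0
```

```bash
cat > m.py <<'E'
from h import *
np.set_printoptions(precision=3,suppress=True)
F=[];M=[]
for i in range(12):
    capture("top");s=r.get_state();F.append(s["contact_force"]);M.append(s["moment"])
F=np.array(F);M=np.array(M);print(s["time_s"],s["tcp_pos"],s["eef_rot"],s["gripper_width"]);print(np.c_[F,M]);print("median last 8",np.median(F[4:],0),np.median(M[4:],0),"std",M[4:].std(0))
E
python3 m.py
```

```text
11.725 [0.611 0.142 0.161] [-179.979   -0.016   -6.604] 0.045597395062344434
[[17.834  3.485  2.434  0.586 -3.92   0.04 ]
 [ 0.105  0.704 -2.763  0.006  0.055 -0.012]
 [ 0.102  0.553 -3.82   0.021  0.021 -0.008]
 [-0.792 -0.654 -4.091 -0.004  0.045 -0.028]
 [ 0.413 -0.482 -3.346 -0.008 -0.009 -0.041]
 [ 0.028 -0.46  -3.807 -0.028  0.048 -0.042]
 [ 0.936  0.205 -3.296 -0.015 -0.002  0.051]
 [-0.225 -0.284 -2.45  -0.043 -0.012 -0.029]
 [ 0.407  0.531 -2.1    0.019  0.05   0.006]
 [ 0.237  0.407 -3.753 -0.039  0.072 -0.023]
 [ 0.212 -0.13  -3.482 -0.006  0.043  0.007]
 [-0.543 -0.225 -2.658 -0.041  0.004  0.029]]
median last 8 [ 0.225 -0.177 -3.321] [-0.022  0.023 -0.009] std [0.02  0.03  0.032]
```

>>> {"method": "drive_tool", "body": {"increments": [[[-1,-0.5,0,0,0],[-1,-0.1,0,0,0],[-1,-0.5,0,0,0],[-1,-0.1,0,0,0],[-1,-0.35,0,0,0]]]}}

```text
time_s: 12.35
tcp_pos: [0.5716, 0.147, 0.1587]
eef_rot: [179.9, 0.0, -6.7]
contact_force: [-1.4, -0.3, -2.8]
gripper_width: 0.0455
gripper_force: 45.0
```

```bash
python3 m.py
```

```text
12.95 [0.569 0.147 0.161] [-179.992   -0.009   -6.618] 0.0458249736544349
[[-7.922 -1.247 -5.581 -0.347  1.718 -0.042]
 [-0.217  0.101 -3.899 -0.066 -0.103  0.014]
 [ 0.485  0.588 -2.433 -0.038 -0.061  0.011]
 [ 0.662  0.367 -3.398  0.001 -0.086 -0.006]
 [ 0.565  0.332 -2.678 -0.043 -0.024 -0.012]
 [-0.648 -0.106 -3.487 -0.046 -0.051 -0.007]
 [ 0.554  0.511 -3.559 -0.035 -0.024  0.036]
 [ 0.103  0.405 -3.417 -0.018 -0.028 -0.038]
 [ 0.126 -0.794 -3.739 -0.045 -0.03   0.01 ]
 [ 0.398 -0.359 -3.269 -0.012  0.008  0.007]
 [ 0.055  0.622 -3.947 -0.022 -0.01   0.02 ]
 [ 0.38   0.348 -2.798 -0.019 -0.012  0.027]]
median last 8 [ 0.253  0.34  -3.452] [-0.029 -0.024  0.009] std [0.013 0.016 0.022]
```

>>> {"method": "drive_tool", "body": {"increments": [[[-1,0.36,0,0,0],[-1,0.65,0,0,0],[-1,0.85,0,0,0],[-1,0.96,0,0,0],[-1,1,0,0,0]]]}}

```text
time_s: 13.58
tcp_pos: [0.6884, 0.133, 0.1602]
eef_rot: [180.0, 0.0, -6.6]
contact_force: [0.6, 0.4, -3.2]
gripper_width: 0.0454
gripper_force: 45.0
```

```bash
python3 m.py | tail -12
```

```text
[ 0.243  0.298 -4.421 -0.004  0.028 -0.015]
 [ 0.326 -0.447 -3.08  -0.002  0.031  0.006]
 [-0.43   1.201 -3.297  0.01   0.06  -0.029]
 [-0.265 -0.125 -3.213 -0.027 -0.011 -0.025]
 [-0.183 -0.408 -2.692 -0.006  0.003 -0.009]
 [-0.279 -0.22  -3.051  0.004 -0.036  0.002]
 [-0.205  0.629 -2.792 -0.024  0.037 -0.006]
 [-0.554  0.566 -3.446  0.009 -0.039 -0.02 ]
 [ 0.197 -0.414 -2.887 -0.004 -0.024 -0.045]
 [ 0.537 -0.359 -3.459 -0.037 -0.005  0.029]
 [ 0.139  0.579 -3.152 -0.025  0.     0.028]]
median last 8 [-0.194 -0.173 -3.101] [-0.015 -0.008 -0.007] std [0.016 0.023 0.024]
```

>>> {"method": "drive_tool", "body": {"increments": [[[-1,-0.36,0,0,0],[-1,-0.65,0,0,0],[-1,-0.85,0,0,0],[-1,-0.96,0,0,0],[-1,-1,0,0,0]]]}}

```text
time_s: 14.8
tcp_pos: [0.5689, 0.1472, 0.1612]
eef_rot: [-180.0, -0.0, -6.6]
contact_force: [0.4, 0.3, -3.2]
gripper_width: 0.0456
gripper_force: 45.0
```

```bash
python3 m.py | tail -12
```

```text
[ 0.801 -1.146 -3.634 -0.026 -0.065  0.035]
 [-0.603  0.086 -3.187 -0.018  0.009  0.016]
 [-0.546 -0.456 -3.168 -0.038  0.001 -0.027]
 [ 0.094 -0.451 -3.208 -0.084  0.    -0.012]
 [-0.277 -0.36  -2.481 -0.037  0.032  0.012]
 [-0.654 -0.184 -3.646 -0.017 -0.092 -0.001]
 [ 0.574 -0.369 -3.594 -0.057  0.053  0.018]
 [-0.364  0.168 -2.894 -0.046 -0.009  0.008]
 [-0.227  0.282 -3.024 -0.02  -0.008  0.003]
 [-0.094 -0.314 -3.743  0.012 -0.038 -0.02 ]
 [-0.598  0.049 -3.684  0.002  0.028 -0.003]]
median last 8 [-0.252 -0.249 -3.401] [-0.029 -0.004  0.001] std [0.03  0.043 0.012]
```

>>> {"method": "drive_tool", "body": {"increments": [[[-1,0,0,0.3,0],[-1,0,0,0.6,0],[-1,0,0,0.85,0],[-1,0,0,0.96,0],[-1,0,0,0.995,0]]]}}

```text
time_s: 16.02
tcp_pos: [0.5694, 0.1465, 0.0417]
eef_rot: [179.9, 0.0, -6.6]
contact_force: [-1.3, -7.1, 16.2]
gripper_width: 0.0462
gripper_force: 45.0
```

>>> {"method": "drive_tool", "body": {"increments": [[[-1,0,0,0,0],[0.35,0,0,0,0],[0.35,0,0,0,0],[0.35,0,0,-0.25,0],[0.35,0,0,-0.6,0]]]}}

```text
time_s: 16.65
tcp_pos: [0.5686, 0.1467, 0.1137]
eef_rot: [179.9, 0.1, -6.6]
contact_force: [0.7, 0.4, -0.0]
gripper_width: 0.0589
gripper_force: 0.0
```

>>> {"method": "drive_tool", "body": {"increments": [[[0.35,0,-0.4,0,0],[0.35,0,-0.714,0,0],[0.35,0,-0.714,0,0],[0.35,0,-0.714,0,0]]]}}

```text
time_s: 17.15
tcp_pos: [0.5787, 0.232, 0.1135]
eef_rot: [180.0, 0.0, -6.6]
contact_force: [-0.0, -0.3, -0.1]
gripper_width: 0.0596
gripper_force: 0.0
```

>>> {"method": "drive_tool", "body": {"increments": [[[0.35,0,0,0.25,0],[0.35,0,0,0.45,0],[0.35,0,0,0.595,0],[0.35,0,0,0.595,0],[-1,0,0,0.595,0]]]}}

```text
time_s: 17.77
tcp_pos: [0.5795, 0.2321, 0.0428]
eef_rot: [-180.0, -0.1, -6.6]
contact_force: [-0.2, -0.1, 0.0]
gripper_width: 0.0534
gripper_force: 0.0
```

>>> {"method": "drive_tool", "body": {"increments": [[[-1,0,0,0,0],[-1,0,0,0,0],[-1,0,0,-0.3,0],[-1,0,0,-0.7,0],[-1,0,0,-1,0]]]}}

```text
time_s: 18.4
tcp_pos: [0.5787, 0.2322, 0.1636]
eef_rot: [-180.0, -0.0, -6.6]
contact_force: [0.4, 0.1, -3.6]
gripper_width: 0.0455
gripper_force: 45.0
```

>>> {"method": "drive_tool", "body": {"increments": [[[-1,0.35,0,0,0],[-1,-0.1,0,0,0],[-1,0.35,0,0,0],[-1,-0.1,0,0,0],[-1,0.35,0,0,0]]]}}

```text
time_s: 19.02
tcp_pos: [0.6106, 0.2248, 0.1569]
eef_rot: [179.5, 0.8, -6.4]
contact_force: [1.8, 3.0, -2.2]
gripper_width: 0.0453
gripper_force: 45.0
```

```bash
python3 m.py
```

```text
19.625 [0.62  0.227 0.162] [-179.978   -0.017   -6.599] 0.04548804890492249
[[12.404  4.017  3.475  0.692 -2.788  0.012]
 [-0.055  0.815 -2.534  0.367 -0.042 -0.049]
 [-0.197 -0.542 -3.602 -0.    -0.04   0.014]
 [-0.468  0.696 -3.296  0.015 -0.018  0.009]
 [-0.294  0.455 -4.004 -0.04   0.056 -0.059]
 [ 0.508  0.139 -3.342 -0.01   0.009  0.034]
 [-0.132 -1.252 -3.799 -0.009  0.009  0.019]
 [-1.395 -0.044 -2.867 -0.034 -0.013  0.009]
 [ 0.239  0.502 -3.333 -0.05  -0.059 -0.006]
 [-0.273  0.559 -3.406  0.026 -0.049  0.017]
 [ 0.687  0.053 -3.666 -0.066 -0.066 -0.029]
 [ 0.085 -0.235 -3.067 -0.029 -0.024  0.029]]
median last 8 [-0.024  0.096 -3.374] [-0.031 -0.018  0.013] std [0.027 0.039 0.03 ]
```

>>> {"method": "drive_tool", "body": {"increments": [[[-1,-0.5,0,0,0],[-1,-0.1,0,0,0],[-1,-0.5,0,0,0],[-1,-0.1,0,0,0],[-1,-0.35,0,0,0]]]}}

```text
time_s: 20.25
tcp_pos: [0.5812, 0.2319, 0.1599]
eef_rot: [179.9, 0.0, -6.7]
contact_force: [-0.9, 0.9, -2.6]
gripper_width: 0.0458
gripper_force: 45.0
```

```bash
python3 m.py
```

```text
20.85 [0.579 0.232 0.162] [-179.994   -0.004   -6.617] 0.045688759056025825
[[-7.545 -2.531 -7.031 -0.448  1.449  0.001]
 [ 0.42   0.086 -3.062 -0.008 -0.056  0.06 ]
 [ 0.008 -0.76  -2.686 -0.008 -0.02   0.011]
 [ 0.115 -0.093 -3.288 -0.023  0.03  -0.045]
 [-0.263 -0.313 -3.51   0.003 -0.023  0.005]
 [ 0.283  0.251 -3.326  0.032  0.063 -0.035]
 [-0.138 -0.38  -2.97  -0.079  0.004 -0.065]
 [-0.118 -0.229 -2.788 -0.046 -0.016  0.041]
 [-0.391  0.232 -3.658 -0.011  0.045  0.012]
 [-1.349 -0.231 -2.584 -0.002  0.041 -0.015]
 [-0.643  0.774 -2.641  0.015  0.06  -0.007]
 [ 0.096 -0.22  -3.186 -0.002  0.081 -0.016]]
median last 8 [-0.201 -0.225 -3.078] [-0.002  0.043 -0.011] std [0.033 0.036 0.03 ]
```

>>> {"method": "drive_tool", "body": {"increments": [[[-1,0.36,0,0,0],[-1,0.65,0,0,0],[-1,0.85,0,0,0],[-1,0.96,0,0,0],[-1,1,0,0,0]]]}}

```text
time_s: 21.48
tcp_pos: [0.6983, 0.2181, 0.1614]
eef_rot: [180.0, 0.0, -6.6]
contact_force: [-0.7, 0.4, -3.9]
gripper_width: 0.0462
gripper_force: 45.0
```

```bash
python3 m.py | tail -12
```

```text
[-0.579  0.256 -3.44  -0.008  0.003 -0.03 ]
 [-0.324  0.631 -3.23  -0.021  0.053 -0.003]
 [-0.32   0.207 -2.836 -0.068 -0.007  0.001]
 [-0.856 -0.107 -3.812 -0.054  0.04  -0.014]
 [-0.065 -0.477 -4.815  0.006  0.014 -0.031]
 [ 0.207 -0.094 -4.054  0.028 -0.024 -0.031]
 [-0.089  0.524 -3.487 -0.037  0.048  0.001]
 [-0.855  0.255 -2.866 -0.059 -0.001 -0.027]
 [-0.332 -0.544 -3.428  0.01  -0.017  0.002]
 [-0.136 -0.486 -4.485  0.018  0.013  0.005]
 [ 0.025  0.087 -4.27   0.006 -0.017 -0.049]]
median last 8 [-0.112 -0.1   -3.933] [ 0.006  0.006 -0.02 ] std [0.032 0.025 0.018]
```

>>> {"method": "drive_tool", "body": {"increments": [[[-1,-0.36,0,0,0],[-1,-0.65,0,0,0],[-1,-0.85,0,0,0],[-1,-0.96,0,0,0],[-1,-1,0,0,0]]]}}

```text
time_s: 22.7
tcp_pos: [0.5787, 0.2323, 0.1624]
eef_rot: [-180.0, -0.0, -6.6]
contact_force: [0.8, -0.1, -3.1]
gripper_width: 0.0458
gripper_force: 45.0
```

```bash
python3 m.py | tail -12
```

```text
[ 0.241  0.387 -3.319 -0.01  -0.03  -0.023]
 [-0.794  0.067 -3.48  -0.028 -0.017  0.023]
 [ 0.441 -0.443 -4.173  0.007 -0.015  0.022]
 [-0.284 -0.27  -3.768  0.009  0.012  0.034]
 [ 0.87   0.008 -3.709 -0.019 -0.003  0.013]
 [-0.854 -0.064 -3.072 -0.003  0.    -0.029]
 [-0.047  0.002 -2.883 -0.061  0.012  0.007]
 [ 0.274  0.472 -4.183  0.026 -0.007 -0.05 ]
 [-0.154 -1.034 -2.139  0.064 -0.021 -0.038]
 [-0.158  0.498 -3.743 -0.002 -0.007  0.05 ]
 [ 0.331 -0.669 -2.756 -0.019 -0.006 -0.041]]
median last 8 [-0.1   -0.031 -3.391] [-0.002 -0.005 -0.011] std [0.034 0.01  0.035]
```

>>> {"method": "drive_tool", "body": {"increments": [[[-1,0,0,0.3,0],[-1,0,0,0.6,0],[-1,0,0,0.85,0],[-1,0,0,0.96,0],[-1,0,0,0.985,0]]]}}

```text
time_s: 23.92
tcp_pos: [0.579, 0.232, 0.0434]
eef_rot: [180.0, 0.0, -6.6]
contact_force: [-0.2, -1.0, -3.9]
gripper_width: 0.0457
gripper_force: 45.0
```

>>> {"method": "drive_tool", "body": {"increments": [[[-1,0,0,0.01,0],[0.35,0,0,0.01,0],[0.35,0,0,0.01,0],[0.35,0,0,-0.25,0],[0.35,0,0,-0.6,0]]]}}

```text
time_s: 24.55
tcp_pos: [0.5786, 0.2318, 0.1164]
eef_rot: [179.9, 0.1, -6.6]
contact_force: [1.2, 1.2, 0.0]
gripper_width: 0.0594
gripper_force: 0.0
```

>>> {"method": "drive_tool", "body": {"increments": [[[0.35,0,-0.4,0,0],[0.35,0,-0.695,0,0],[0.35,0,-0.695,0,0],[0.35,0,-0.695,0,0]]]}}

```text
time_s: 25.05
tcp_pos: [0.5884, 0.3148, 0.116]
eef_rot: [-180.0, -0.0, -6.6]
contact_force: [-0.1, 0.3, 0.2]
gripper_width: 0.0595
gripper_force: 0.0
```

>>> {"method": "drive_tool", "body": {"increments": [[[0.35,0,0,0.25,0],[0.35,0,0,0.45,0],[0.35,0,0,0.595,0],[0.35,0,0,0.595,0],[-1,0,0,0.595,0]]]}}

```text
time_s: 25.68
tcp_pos: [0.5891, 0.3151, 0.0453]
eef_rot: [-180.0, -0.1, -6.6]
contact_force: [0.4, -0.5, 0.2]
gripper_width: 0.0537
gripper_force: 0.0
```

>>> {"method": "drive_tool", "body": {"increments": [[[-1,0,0,0,0],[-1,0,0,0,0],[-1,0,0,-0.3,0],[-1,0,0,-0.7,0],[-1,0,0,-1,0]]]}}

```text
time_s: 26.3
tcp_pos: [0.5884, 0.315, 0.1661]
eef_rot: [-180.0, -0.0, -6.6]
contact_force: [0.1, 0.3, -3.5]
gripper_width: 0.0456
gripper_force: 45.0
```

>>> {"method": "drive_tool", "body": {"increments": [[[-1,0.35,0,0,0],[-1,-0.1,0,0,0],[-1,0.35,0,0,0],[-1,-0.1,0,0,0],[-1,0.35,0,0,0]]]}}

```text
time_s: 26.92
tcp_pos: [0.621, 0.3082, 0.1595]
eef_rot: [179.5, 0.7, -6.4]
contact_force: [3.0, 1.8, -2.2]
gripper_width: 0.0455
gripper_force: 45.0
```

```bash
python3 m.py
```

```text
27.525 [0.63  0.31  0.165] [-179.979   -0.013   -6.595] 0.045978800400693416
[[13.882  5.494  1.587  0.955 -3.191  0.086]
 [-0.77  -0.467 -3.081  0.068  0.068 -0.045]
 [-0.095  0.074 -3.166 -0.066  0.053  0.005]
 [-0.866 -0.164 -3.356 -0.004  0.048  0.011]
 [ 0.115 -0.365 -3.116 -0.078  0.034  0.006]
 [-1.184 -0.196 -3.397  0.012  0.007 -0.003]
 [ 0.566  0.357 -3.135 -0.016 -0.011 -0.029]
 [ 0.925  0.114 -3.907 -0.012  0.003  0.019]
 [-0.009 -0.489 -3.277 -0.035 -0.003 -0.008]
 [ 0.591  0.502 -3.567 -0.046  0.019 -0.023]
 [-0.006 -0.922 -2.294 -0.02  -0.014 -0.037]
 [-0.844  0.678 -3.413 -0.054 -0.023  0.018]]
median last 8 [ 0.055 -0.041 -3.337] [-0.027  0.    -0.006] std [0.026 0.017 0.02 ]
```

>>> {"method": "drive_tool", "body": {"increments": [[[-1,-0.5,0,0,0],[-1,-0.1,0,0,0],[-1,-0.5,0,0,0],[-1,-0.1,0,0,0],[-1,-0.35,0,0,0]]]}}

```text
time_s: 28.15
tcp_pos: [0.5909, 0.3144, 0.1623]
eef_rot: [179.9, 0.0, -6.7]
contact_force: [-1.7, 0.9, -3.5]
gripper_width: 0.0459
gripper_force: 45.0
```

```bash
python3 m.py
```

```text
28.75 [0.589 0.315 0.164] [-179.996   -0.003   -6.62 ] 0.04582284948450328
[[-6.5   -3.135 -5.616 -0.472  1.409 -0.084]
 [ 0.06   0.782 -1.824  0.04  -0.046  0.024]
 [ 0.185 -0.77  -3.057 -0.018 -0.069 -0.028]
 [ 0.159 -0.273 -2.75   0.058 -0.072  0.015]
 [ 0.378  0.318 -2.916 -0.021 -0.01   0.078]
 [-0.533 -0.35  -3.49   0.014 -0.044  0.02 ]
 [ 0.189  0.508 -3.189 -0.013  0.001 -0.018]
 [-0.183  0.392 -4.191  0.022  0.026 -0.008]
 [ 0.025  0.151 -2.866 -0.066  0.007  0.021]
 [-0.581  0.036 -3.38  -0.029  0.036 -0.008]
 [ 0.091 -0.711 -3.12  -0.032 -0.039 -0.039]
 [-0.731  0.925 -2.849 -0.027  0.011 -0.003]]
median last 8 [-0.079  0.234 -3.155] [-0.024  0.004 -0.006] std [0.026 0.027 0.033]
```

>>> {"method": "drive_tool", "body": {"increments": [[[-1,0.36,0,0,0],[-1,0.65,0,0,0],[-1,0.85,0,0,0],[-1,0.96,0,0,0],[-1,1,0,0,0]]]}}

```text
time_s: 29.38
tcp_pos: [0.7079, 0.3009, 0.1638]
eef_rot: [180.0, 0.0, -6.6]
contact_force: [-0.9, 0.5, -3.5]
gripper_width: 0.046
gripper_force: 45.0
```

```bash
python3 m.py | tail -12
```

```text
[ 0.033  0.302 -2.934  0.002  0.007 -0.015]
 [-0.382  1.004 -3.161 -0.031  0.013 -0.01 ]
 [ 0.395 -0.151 -2.774 -0.094  0.061 -0.012]
 [ 0.014 -1.163 -2.848 -0.048  0.026 -0.022]
 [-0.364 -0.66  -3.746  0.     0.004 -0.071]
 [ 0.453  0.455 -2.868  0.002 -0.022  0.012]
 [-0.522  0.202 -3.244 -0.021 -0.039 -0.043]
 [ 0.357  0.19  -3.345 -0.05   0.02  -0.066]
 [-0.039 -0.14  -2.782 -0.043 -0.047 -0.035]
 [-0.669 -0.232 -2.964  0.009  0.03   0.019]
 [-0.452 -0.527 -3.177  0.013 -0.017 -0.003]]
median last 8 [-0.202 -0.186 -3.07 ] [-0.01  -0.006 -0.028] std [0.025 0.028 0.032]
```

>>> {"method": "drive_tool", "body": {"increments": [[[-1,-0.36,0,0,0],[-1,-0.65,0,0,0],[-1,-0.85,0,0,0],[-1,-0.96,0,0,0],[-1,-1,0,0,0]]]}}

```text
time_s: 30.6
tcp_pos: [0.5883, 0.3152, 0.1648]
eef_rot: [-180.0, -0.0, -6.6]
contact_force: [-0.1, 0.5, -3.4]
gripper_width: 0.0457
gripper_force: 45.0
```

```bash
python3 m.py | tail -12
```

```text
[-0.634  0.477 -3.912 -0.017 -0.014  0.013]
 [ 0.393  0.177 -2.907  0.024 -0.005  0.015]
 [ 0.598  1.122 -2.194 -0.032  0.018  0.032]
 [ 0.39  -0.133 -3.827 -0.027 -0.06  -0.014]
 [-0.038 -0.263 -3.148 -0.062 -0.009 -0.031]
 [-0.014  0.377 -3.518 -0.01  -0.03   0.011]
 [-0.101 -0.235 -3.635  0.014  0.002  0.023]
 [ 0.041 -0.23  -2.927 -0.045  0.011  0.029]
 [ 0.053  0.309 -3.351 -0.019  0.041  0.027]
 [ 0.49   0.862 -3.261 -0.067 -0.035 -0.009]
 [ 0.36   0.389 -2.798 -0.018  0.031  0.019]]
median last 8 [ 0.047  0.088 -3.306] [-0.023 -0.004  0.015] std [0.026 0.032 0.021]
```

```bash
cat > t.py <<'E'
import sys
from h import *
np.set_printoptions(precision=4,suppress=True,linewidth=160)
for i in range(int(sys.argv[1])+1):
    if i: capture("top")
    s=r.get_state();print(s["time_s"],s["joint_torque"],s["qd"],s["moment"],s["contact_force"])
E
python3 t.py 4
```

```text
31.2 [ -0.0393 -61.2766  28.7493   7.0349   0.0769   0.001 ] [ 0.1054 -0.1439 -0.0893 -0.1302  0.1279 -0.0444] [-0.0183  0.0313  0.0186] [ 0.3598  0.3893 -2.7984]
31.25 [ -0.0411 -61.2624  28.7442   7.0339   0.0769   0.0007] [ 0.0203 -0.1195 -0.0562 -0.0975  0.0332 -0.0092] [-0.0281  0.0394  0.0304] [-0.4025  0.5262 -3.798 ]
31.3 [ -0.0402 -61.2569  28.741    7.0335   0.077    0.0005] [ 0.1073 -0.0795 -0.1212 -0.0335 -0.0317  0.0263] [0.0002 0.0025 0.0453] [ 0.7108 -0.7858 -3.2628]
31.35 [ -0.0357 -61.2582  28.7392   7.0332   0.0771   0.0004] [ 0.0067 -0.0167 -0.0703  0.0443  0.0493 -0.0856] [-0.065   0.0343 -0.008 ] [ 0.0252 -0.1435 -2.9417]
31.4 [ -0.0315 -61.2633  28.7387   7.0333   0.0771   0.0003] [ 0.0769 -0.0181  0.0195  0.006  -0.0401 -0.0546] [-0.0133  0.0465  0.002 ] [-0.491   0.0379 -2.3891]
```

>>> {"method": "drive_tool", "body": {"increments": [[[-1,-0.4,0,0,0],[-1,-0.8,0,0,0],[-1,-0.4,0,0,0],[-1,-0.1,0,0,0],[-1,0,0,0,0]]]}}

```text
time_s: 32.02
tcp_pos: [0.59, 0.3148, 0.1642]
eef_rot: [180.0, -0.0, -6.6]
contact_force: [-1.1, -0.1, -3.5]
gripper_width: 0.0458
gripper_force: 45.0
```

>>> {"method": "drive_tool", "body": {"increments": [[[-1,0,0,0,0],[-1,0,0,0,0],[-1,0,0,0,0]]]}}

```text
time_s: 32.4
tcp_pos: [0.5879, 0.3151, 0.1646]
eef_rot: [-180.0, 0.0, -6.6]
contact_force: [-0.0, -0.5, -3.6]
gripper_width: 0.0457
gripper_force: 45.0
```

```bash
python3 t.py 3
```

```text
32.4 [ -0.1687 -60.9351  28.6919   7.0193   0.0755  -0.005 ] [ 0.0263 -0.0817  0.1641  0.0884 -0.0684  0.1559] [0.012  0.0026 0.0061] [-0.0275 -0.5216 -3.6243]
32.45 [ -0.1045 -61.0374  28.6824   7.0199   0.0753  -0.0043] [-0.0089  0.0349  0.2073  0.0507 -0.0055  0.0646] [-0.0403 -0.0581 -0.0223] [ 0.435   0.0602 -3.3221]
32.5 [ -0.0541 -61.1325  28.6877   7.0229   0.0759  -0.0034] [-0.1156  0.115   0.1254  0.0062  0.1012  0.2238] [-0.0008 -0.0148  0.0093] [ 0.2566 -0.3118 -3.3096]
32.55 [ -0.0161 -61.2122  28.6989   7.0264   0.0766  -0.0026] [-0.1535  0.1734  0.0874  0.0003  0.0943 -0.0173] [-0.0378 -0.0143  0.0273] [-0.2543  0.2703 -3.6864]
```

>>> {"method": "drive_tool", "body": {"increments": [[[-1,0.4,0,0,0],[-1,0.8,0,0,0],[-1,0.4,0,0,0],[-1,0.1,0,0,0],[-1,0,0,0,0]]]}}

```text
time_s: 33.17
tcp_pos: [0.5868, 0.3152, 0.1645]
eef_rot: [180.0, 0.0, -6.5]
contact_force: [0.8, 0.7, -2.1]
gripper_width: 0.046
gripper_force: 45.0
```

>>> {"method": "drive_tool", "body": {"increments": [[[-1,0,0,0,0],[-1,0,0,0,0],[-1,0,0,0,0]]]}}

```text
time_s: 33.55
tcp_pos: [0.5891, 0.3148, 0.1643]
eef_rot: [180.0, -0.0, -6.6]
contact_force: [0.6, -0.6, -2.8]
gripper_width: 0.0458
gripper_force: 45.0
```

```bash
python3 t.py 3
```

```text
33.55 [  0.1845 -61.6968  28.7957   7.0494   0.0798   0.0043] [-0.0454  0.1019 -0.2172 -0.1636  0.1696 -0.071 ] [-0.0353 -0.0349 -0.0048] [ 0.584  -0.6037 -2.7507]
33.6 [  0.1193 -61.612   28.8079   7.0493   0.0798   0.0038] [-0.0191 -0.0366 -0.1812  0.0446  0.1153 -0.1007] [-0.0035 -0.0179  0.0026] [-1.      0.3401 -2.5063]
33.65 [  0.0665 -61.5284  28.8032   7.0462   0.0791   0.003 ] [ 0.1331  0.0279 -0.1926 -0.0144  0.0291 -0.1199] [ 0.0107 -0.0261 -0.0036] [ 0.5816 -0.2693 -4.3493]
33.7 [  0.0263 -61.4535  28.7909   7.0427   0.0781   0.0023] [ 0.021  -0.1236 -0.0317  0.0246 -0.0575 -0.0938] [-0.0336 -0.0153  0.0108] [-0.8718  0.2322 -2.785 ]
```

J4 torque is a very clean signal, and it changes only smoothly here, so the left case is quiet. I'll put it back and re-test the middle case with this signal, since its moments drifted.

>>> {"method": "drive_tool", "body": {"increments": [[[-1,0,0,0.3,0],[-1,0,0,0.6,0],[-1,0,0,0.85,0],[-1,0,0,0.96,0],[-1,0,0,0.985,0]]]}}

```text
time_s: 34.33
tcp_pos: [0.5888, 0.3148, 0.0459]
eef_rot: [180.0, 0.0, -6.6]
contact_force: [-0.2, 0.7, -2.3]
gripper_width: 0.0454
gripper_force: 45.0
```

>>> {"method": "drive_tool", "body": {"increments": [[[-1,0,0,0.01,0],[0.35,0,0,0.01,0],[0.35,0,0,0.01,0],[0.35,0,0,-0.25,0],[0.35,0,0,-0.6,0]]]}}

```text
time_s: 34.95
tcp_pos: [0.5882, 0.3146, 0.1187]
eef_rot: [179.9, 0.0, -6.6]
contact_force: [1.1, 0.4, 0.5]
gripper_width: 0.0591
gripper_force: 0.0
```

>>> {"method": "drive_tool", "body": {"increments": [[[0.35,0,0.4,0,0],[0.35,0,0.695,0,0],[0.35,0,0.695,0,0],[0.35,0,0.695,0,0]]]}}

```text
time_s: 35.45
tcp_pos: [0.5795, 0.2325, 0.119]
eef_rot: [-179.9, -0.1, -6.6]
contact_force: [-0.2, -0.5, 0.1]
gripper_width: 0.0593
gripper_force: 0.0
```

>>> {"method": "drive_tool", "body": {"increments": [[[0.35,0,0,0.25,0],[0.35,0,0,0.45,0],[0.35,0,0,0.6,0],[0.35,0,0,0.61,0],[-1,0,0,0.61,0]]]}}

```text
time_s: 36.08
tcp_pos: [0.5794, 0.2326, 0.0455]
eef_rot: [-180.0, -0.0, -6.6]
contact_force: [1.0, 0.7, 0.2]
gripper_width: 0.0538
gripper_force: 0.0
```

>>> {"method": "drive_tool", "body": {"increments": [[[-1,0,0,0,0],[-1,0,0,0,0],[-1,0,0,-0.3,0],[-1,0,0,-0.7,0],[-1,0,0,-1,0]]]}}

```text
time_s: 36.7
tcp_pos: [0.5788, 0.232, 0.1668]
eef_rot: [-180.0, -0.0, -6.6]
contact_force: [0.0, 1.0, -3.5]
gripper_width: 0.0457
gripper_force: 45.0
```

>>> {"method": "drive_tool", "body": {"increments": [[[-1,-0.4,0,0,0],[-1,-0.8,0,0,0],[-1,-0.4,0,0,0],[-1,-0.1,0,0,0],[-1,0,0,0,0]]]}}

```text
time_s: 37.33
tcp_pos: [0.5799, 0.2317, 0.1644]
eef_rot: [180.0, 0.0, -6.7]
contact_force: [-1.7, 0.3, -3.7]
gripper_width: 0.0458
gripper_force: 45.0
```

>>> {"method": "drive_tool", "body": {"increments": [[[-1,0,0,0,0],[-1,0,0,0,0],[-1,0,0,0,0]]]}}

```text
time_s: 37.7
tcp_pos: [0.5782, 0.2322, 0.1652]
eef_rot: [-180.0, 0.0, -6.6]
contact_force: [0.3, -0.1, -3.6]
gripper_width: 0.0455
gripper_force: 45.0
```

```bash
python3 t.py 3
```

```text
37.7 [ -0.1292 -55.1914  28.2176   6.9151   0.0859  -0.0055] [0.082  0.1507 0.152  0.1106 0.0811 0.1207] [-0.0876  0.0513 -0.0099] [ 0.2698 -0.0699 -3.6105]
37.75 [ -0.0788 -55.3059  28.212    6.9207   0.0888  -0.0047] [-0.0484  0.1975  0.1799  0.0369  0.031   0.0647] [-0.0108 -0.0285 -0.0283] [ 0.0291 -0.2764 -2.6062]
37.8 [ -0.0387 -55.409   28.2216   6.9276   0.0919  -0.0038] [-0.1332  0.1608  0.2024  0.107  -0.0324  0.0475] [-0.0303  0.0274 -0.0633] [ 0.1878  0.3158 -3.5069]
37.85 [ -0.0085 -55.4946  28.237    6.934    0.0944  -0.0029] [-0.1018  0.2865  0.2171 -0.0824  0.013   0.0039] [ 0.0026 -0.0528  0.029 ] [ 0.089  -0.1858 -3.6481]
```

>>> {"method": "drive_tool", "body": {"increments": [[[-1,0.4,0,0,0],[-1,0.8,0,0,0],[-1,0.4,0,0,0],[-1,0.1,0,0,0],[-1,0,0,0,0]]]}}

```text
time_s: 38.48
tcp_pos: [0.5772, 0.2322, 0.165]
eef_rot: [180.0, 0.0, -6.6]
contact_force: [-0.3, -0.5, -2.9]
gripper_width: 0.0462
gripper_force: 45.0
```

>>> {"method": "drive_tool", "body": {"increments": [[[-1,0,0,0,0],[-1,0,0,0,0],[-1,0,0,0,0]]]}}

```text
time_s: 38.85
tcp_pos: [0.5795, 0.232, 0.1649]
eef_rot: [-180.0, -0.0, -6.6]
contact_force: [-0.4, 1.2, -3.0]
gripper_width: 0.0456
gripper_force: 45.0
```

```bash
python3 t.py 3
```

```text
38.85 [  0.1319 -55.9542  28.3364   6.9504   0.0848   0.0045] [ 0.0486 -0.0071 -0.1944  0.0756 -0.0143 -0.0527] [-0.0865 -0.0054 -0.0432] [-0.4401  1.2477 -2.978 ]
38.9 [  0.0837 -55.8658  28.3512   6.948    0.0835   0.0039] [ 0.0185 -0.1097 -0.3348 -0.0808  0.0327 -0.0474] [-0.1156  0.0286  0.016 ] [-0.2858  0.1287 -4.046 ]
38.95 [  0.0431 -55.7808  28.3474   6.9433   0.0815   0.0032] [ 0.0641 -0.0567 -0.2387 -0.0219  0.0528 -0.1102] [ 0.001  -0.0012 -0.0233] [ 0.4758 -0.4293 -4.0059]
39.0 [  0.0155 -55.708   28.3341   6.9345   0.0759   0.0024] [ 0.1232 -0.0975 -0.1211 -0.0528 -0.0744 -0.0321] [-0.0462 -0.0082  0.005 ] [ 0.2011  0.6414 -3.9263]
```

```bash
python3 t.py 14 | cut -c1-75
```

```text
39.0 [  0.0155 -55.708   28.3341   6.9345   0.0759   0.0024] [ 0.1232 -0.09
39.05 [  0.0017 -55.6438  28.3094   6.9245   0.0709   0.0019] [ 0.1002 -0.1
39.1 [ -0.0158 -55.5957  28.2966   6.9226   0.0708   0.0014] [ 0.1914 -0.08
39.15 [ -0.0251 -55.5629  28.2876   6.9217   0.071    0.0011] [ 0.0805 -0.0
39.2 [ -0.0305 -55.5417  28.2813   6.9209   0.0711   0.0008] [ 0.0162 -0.23
39.25 [ -0.0309 -55.5298  28.2764   6.9204   0.0711   0.0006] [ 0.1624 -0.1
39.3 [ -0.0312 -55.525   28.2731   6.9201   0.0711   0.0005] [ 0.0716 -0.05
39.35 [ -0.0266 -55.5249  28.2711   6.9199   0.071    0.0004] [ 0.1211 -0.0
39.4 [ -0.0233 -55.5284  28.2699   6.9197   0.071    0.0003] [-0.0181  0.02
39.45 [ -0.0204 -55.5344  28.2701   6.9197   0.0711   0.0002] [ 0.0235 -0.0
39.5 [ -0.0137 -55.54    28.2689   6.9196   0.0709   0.0002] [ 0.0282 -0.00
39.55 [ -0.0106 -55.5459  28.2698   6.9198   0.071    0.0002] [ 0.0592 -0.0
39.6 [ -0.0089 -55.5525  28.2706   6.9198   0.0708   0.0001] [-0.034  -0.03
39.65 [ -0.0072 -55.5582  28.2703   6.9199   0.0711   0.0002] [ 0.0486 -0.0
39.7 [ -0.0018 -55.5625  28.2705   6.9194   0.0709   0.0002] [ 0.0738  0.04
```

>>> {"method": "drive_tool", "body": {"increments": [[[-1,-0.4,0,0,0],[-1,-0.8,0,0,0],[-1,-0.4,0,0,0],[-1,-0.1,0,0,0],[-1,0,0,0,0]]]}}

```text
time_s: 40.33
tcp_pos: [0.5804, 0.232, 0.1647]
eef_rot: [180.0, -0.0, -6.6]
contact_force: [-0.5, -0.1, -4.0]
gripper_width: 0.0457
gripper_force: 45.0
```

>>> {"method": "drive_tool", "body": {"increments": [[[-1,0,0,0,0],[-1,0,0,0,0],[-1,0,0,0,0],[-1,0,0,0,0],[-1,0,0,0,0]]]}}

```text
time_s: 40.95
tcp_pos: [0.5787, 0.2323, 0.1652]
eef_rot: [-180.0, -0.0, -6.6]
contact_force: [0.8, -0.4, -2.9]
gripper_width: 0.0458
gripper_force: 45.0
```

>>> {"method": "drive_tool", "body": {"increments": [[[-1,0,0,0,0],[-1,0,0,0,0],[-1,0,0,0,0],[-1,0,0,0,0],[-1,0,0,0,0]]]}}

```text
time_s: 41.58
tcp_pos: [0.5789, 0.2321, 0.1649]
eef_rot: [180.0, 0.0, -6.6]
contact_force: [-0.3, 0.4, -3.4]
gripper_width: 0.0458
gripper_force: 45.0
```

```bash
python3 t.py 3 | cut -c1-75;python3 -c "
from h import *
print(r.get_state()['joints'])"
```

```text
41.575 [  0.0021 -55.5577  28.2551   6.9075   0.0561   0.    ] [ 0.0733  0.
41.625 [ -0.0008 -55.5561  28.2553   6.907    0.0565   0.    ] [-0.0221 -0.
41.675 [ -0.0006 -55.5531  28.2553   6.9075   0.0564   0.0001] [ 0.1077 -0.
41.725 [ -0.0012 -55.5523  28.2554   6.9074   0.0564   0.0001] [-0.0094 -0.
[ 3.97534456e+01  1.88633431e+01 -1.17518251e+01 -4.73627802e-04
 -5.93841869e+01  4.36348782e+01]
```

The middle case's static torque at the same pose now differs, and it drifted and then stopped with a kink while the arm held still. So the loose ball is in the middle case. Carrying it high to the tub.

>>> {"method": "drive_tool", "body": {"increments": [[[-1,-0.05,0,-0.3,0],[-1,-0.3,0,-0.6,0],[-1,-0.6,0,-0.85,0],[-1,-0.8,0,-1,0],[-1,-0.85,0,-1,0]]]}}

```text
time_s: 42.35
tcp_pos: [0.4771, 0.2444, 0.2871]
eef_rot: [-179.8, -0.1, -6.5]
contact_force: [-0.5, -0.3, -3.6]
gripper_width: 0.0455
gripper_force: 45.0
```

>>> {"method": "drive_tool", "body": {"increments": [[[-1,0,0.2,0,0],[-1,0.03,0.45,0,0],[-1,0.06,0.7,0,0],[-1,0.1,1,0,0]]]}}

```text
time_s: 42.85
tcp_pos: [0.4755, 0.1214, 0.2838]
eef_rot: [179.9, 0.1, -6.6]
contact_force: [-0.3, -0.2, -3.1]
gripper_width: 0.0458
gripper_force: 45.0
```

>>> {"method": "drive_tool", "body": {"increments": [[[-1,0,0.25,0,0],[-1,0.03,0.5,0,0],[-1,0.06,0.75,0,0],[-1,0.1,1,0,0]]]}}

```text
time_s: 43.35
tcp_pos: [0.4733, 0.0006, 0.2839]
eef_rot: [180.0, 0.1, -6.7]
contact_force: [0.1, 0.1, -3.9]
gripper_width: 0.0457
gripper_force: 45.0
```

>>> {"method": "drive_tool", "body": {"increments": [[[-1,0,0.25,0,0],[-1,0.03,0.5,0,0],[-1,0.06,0.75,0,0],[-1,0.1,1,0,0]]]}}

```text
time_s: 43.85
tcp_pos: [0.4711, -0.1199, 0.2839]
eef_rot: [180.0, 0.1, -6.7]
contact_force: [0.6, 0.0, -4.1]
gripper_width: 0.0456
gripper_force: 45.0
```

>>> {"method": "drive_tool", "body": {"increments": [[[-1,0,0.25,0,0],[-1,0.03,0.5,0,0],[-1,0.06,0.75,0,0],[-1,0.1,0.9,0,0],[-1,0.1,1,0,0]]]}}

```text
time_s: 44.48
tcp_pos: [0.4692, -0.2401, 0.2837]
eef_rot: [-180.0, 0.1, -6.7]
contact_force: [0.1, 0.1, -4.2]
gripper_width: 0.0457
gripper_force: 45.0
```

>>> {"method": "drive_tool", "body": {"increments": [[[-1,0.02,0.25,0,0.02],[-1,0.05,0.5,0,0.045],[-1,0.08,0.75,0,0.07],[-1,0.1,0.9,0,0.095],[-1,0.1,1.0,0,0.12]]]}}

```text
time_s: 45.1
tcp_pos: [0.4674, -0.3601, 0.2839]
eef_rot: [180.0, 0.1, -50.2]
contact_force: [-0.9, 0.3, -3.2]
gripper_width: 0.0455
gripper_force: 45.0
```

>>> {"method": "drive_tool", "body": {"increments": [[[-1,0,0,0,0.025],[-1,0,0,0,0.05],[-1,0,0,0,0.075],[-1,0,0,0,0.1],[-1,0,0,0,0.112]]]}}

```text
time_s: 45.72
tcp_pos: [0.4675, -0.3592, 0.2842]
eef_rot: [179.9, 0.0, -90.3]
contact_force: [0.2, -0.0, -4.1]
gripper_width: 0.0461
gripper_force: 45.0
```

>>> {"method": "drive_tool", "body": {"increments": [[[-1,0,0,0.2,0],[-1,0,0,0.45,0],[-1,0,0,0.7,0],[-1,0,0,0.8,0],[-1,0,0,0.8,0]]]}}

```text
time_s: 46.35
tcp_pos: [0.4676, -0.3591, 0.1883]
eef_rot: [179.9, 0.0, -90.1]
contact_force: [0.5, -0.1, -2.6]
gripper_width: 0.0456
gripper_force: 45.0
```

```bash
python3 - <<'E'
from h import *
s=r.get_state();print(s["tcp_pos"],s["eef_rot"])
a=capture("top")[:,:,::-1];b=capture("scene")[:,:,::-1]
cv2.imwrite("pics/e.png",np.hstack([cv2.resize(a[150:330,180:560],(400,190)),cv2.resize(b[200:400,340:540],(400,400))[:190]])) 
cv2.imwrite("pics/e.png",np.hstack([cv2.resize(a,(440,330)),cv2.resize(b[200:383,340:540],(360,330))]))
E
```

```text
[ 0.46763668 -0.35914052  0.18833677] [ 1.79897772e+02  2.60298716e-02 -9.01297000e+01]
```

View pics/e.png

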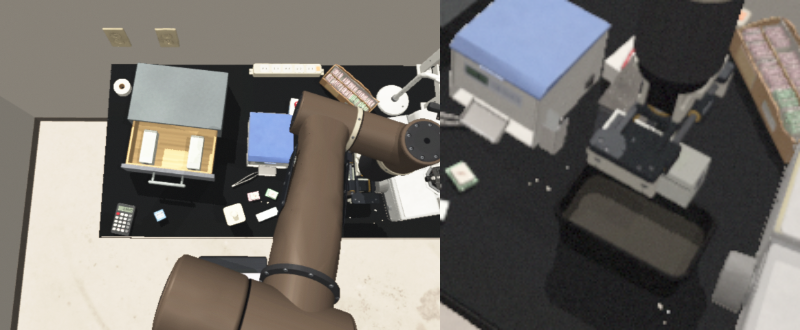

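The view shows the drawer open with two cases flat in it, the calculator and box unmoved, and the third case in the gripper over the tub. I'll lower it slightly, let it settle, check the hold and hand in.

>>> {"method": "drive_tool", "body": {"increments": [[[-1,0,0,0.08,0],[-1,0,0,0.18,0],[-1,0,0,0.25,0],[-1,0,0,0.25,0],[-1,0,0,0.25,0]]]}}

```text
time_s: 47.08
tcp_pos: [0.4683, -0.3592, 0.1591]
eef_rot: [-180.0, -0.0, -90.1]
contact_force: [-0.6, -0.8, -2.8]
gripper_width: 0.0459
gripper_force: 45.0
```

>>> {"method": "drive_tool", "body": {"increments": [[[-1,0,0,0,0],[-1,0,0,0,0],[-1,0,0,0,0],[-1,0,0,0,0],[-1,0,0,0,0]]]}}

```text
time_s: 47.7
tcp_pos: [0.4681, -0.3591, 0.159]
eef_rot: [-180.0, -0.0, -90.1]
contact_force: [-0.5, 0.5, -3.3]
gripper_width: 0.0458
gripper_force: 45.0
```

>>> {"method": "drive_tool", "body": {"increments": [[[-1,0,0,0,0],[-1,0,0,0,0],[-1,0,0,0,0],[-1,0,0,0,0],[-1,0,0,0,0]]]}}

```text
time_s: 48.32
tcp_pos: [0.4681, -0.3591, 0.1589]
eef_rot: [180.0, 0.0, -90.1]
contact_force: [-0.0, -0.3, -4.5]
gripper_width: 0.0457
gripper_force: 45.0
```

```bash
python3 -c "
from plant import r,job
s=r.get_state();print(s['tcp_pos'],s['eef_rot'],s['qd'],s['gripper_width'],s['contact_force'])
print(job.close_job())"
```

```text
[ 0.46812331 -0.35907019  0.15894828] [ 1.79998742e+02  1.48282435e-03 -9.01300101e+01] [-0.03649089  0.08455877  0.00202658 -0.02472687  0.01655037 -0.09364204] 0.04574803523141624 [-0.04473895 -0.31048727 -4.54609187]
the job is handed in; nothing more can be done
None
```

Job handed in at about 48 s: the middle case, judged the rattling one from joint-torque shifts (the right case was cleared only on noisier wrist-moment readings), is held level and still about 65 mm above the tub rim, with the other two back flat in the open drawer and the calculator and blue-lidded box not touched.

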